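# Dial the code on a reagent lockbox and open its drawer

### The job

The grey lockbox is locked: roll its three thumbwheels, one at a time, so that they show 4, 6, 3 on top, counted from the wheel nearest the drawer to the one farthest from it, without spoiling those already set. Press the wheels only gently. Then pull the drawer fully open by its post and let go, leaving the code showing and the things round the box undisturbed.

Things in the scene. Friction and masses are not known exactly. Their poses are not given: they have to be found in the camera images.
- lockbox: Grey metal box fixed on the bench, 152 (its x) x 110 (y) x 90 mm (height of its flat deck). Origin at the centre of its underside, which levelling feet hold 3 to 11 mm above the bench; x points from drawer front to back, y left, z up. Three white thumbwheels in a row along x stick out of the deck; index lines mark y = 0. The drawer is blocked until all three digits are on top (to 0.2 rad).
- rim_near: Rim of the thumbwheel nearest the drawer front (in the box frame at x = -42 mm): smooth hard white cylinder, radius 28, 22 mm wide, axle along the box's x. Origin at its centre, 84 mm above the box's underside: its top is at 112 mm, 22 above the deck. Turns with the wheel. Rolled by friction of a fingertip pressed on its top and drawn along the box's y; takes nearly 5 N along the rim, so 7 to 11 N of pressing. More than 18 N on it is too hard.
- wheel_near (a joint): Turn of that wheel, rad: digit d (0 to 9, black, upright for a reader in front of the drawer) is on top at the index lines at d x 0.6283. Growing values roll the top towards the box's -y (right, seen from the drawer front). Stops 0.35 below 0 and 0.35 above 9; plain friction, no clicks, stays where it is left.
- rim_middle: Rim of the thumbwheel in the middle (at x = 0): smooth hard white cylinder, radius 28, 22 mm wide, axle along the box's x. Origin at its centre, 84 mm above the box's underside: its top is at 112 mm, 22 above the deck. Turns with the wheel. Rolled like the near one. All three are on sprung axles: they give 1 mm (about 8 N), then are hard. More than 18 N on it is too hard.
- wheel_middle (a joint): Turn of that wheel, rad: digit d (0 to 9, black, upright for a reader in front of the drawer) is on top at the index lines at d x 0.6283. Growing values roll the top towards the box's -y (right, seen from the drawer front). Stops 0.35 below 0 and 0.35 above 9; plain friction, no clicks, stays where it is left.
- rim_far: Rim of the thumbwheel farthest from the drawer front (at x = +42 mm): smooth hard white cylinder, radius 28, 22 mm wide, axle along the box's x. Origin at its centre, 84 mm above the box's underside: its top is at 112 mm, 22 above the deck. Turns with the wheel. Rolled like the near one. Touch down on all three slowly (about 10 mm/s). More than 18 N on it is too hard.
- wheel_far (a joint): Turn of that wheel, rad: digit d (0 to 9, black, upright for a reader in front of the drawer) is on top at the index lines at d x 0.6283. Growing values roll the top towards the box's -y (right, seen from the drawer front). Stops 0.35 below 0 and 0.35 above 9; plain friction, no clicks, stays where it is left.
- drawer (a joint): Drawer at the box's -x end, m: 0 shut, 0.060 fully out towards -x of the box; slides with about 2.5 N of friction and stays where it is left.
- pull_post (a point): Grip point on the drawer's pull: an upright round steel post, 14 mm thick, from 30 to 80 mm above the box's underside, its axis 34 mm in front of the box's front; this point is on its axis, at z = 62 mm, x = -110 mm, y = 0 of the box when shut. An arm 12 mm wide, at z = 30 to 38 mm, joins it to the drawer. Can be pinched from above from any side.
- vial_wide: Bystander: clear wide-necked bottle with white cap, 57 mm wide, 101 mm high; origin under its centre.
- cup: Bystander: clear empty beaker, 67 mm wide, 60 mm high; origin under its centre.
- carton: Bystander: small folding carton 34 x 79 x 46 mm; origin under its centre.
- small_bottle: Bystander: clear bottle with blue cap, 69 mm wide, 117 mm high; origin under its centre.

How it is judged (in metres and radians):
On the way, in this order (a step that is already met when the one before it is completed fails the run):
1. the three wheels show 4, 6, 3 with the drawer still shut (value of joint wheel_near between 2.2933 and 2.7333 rad and value of joint wheel_middle between 3.5499 and 3.9899 rad and value of joint wheel_far between 1.665 and 2.105 rad and value of joint drawer below 0.006 m), for 0.2 s.
2. the drawer is pulled fully open (value of joint drawer above 0.054 m), for 0.1 s.
At the end, for the whole second after the job is handed in: The drawer stands open by at least 54 of its 60 mm, and the wheels still show 4, 6, 3 (near, middle, far), each within 0.22 rad of its digit (value of joint drawer above 0.054 m and value of joint wheel_near between 2.2933 and 2.7333 rad and value of joint wheel_middle between 3.5499 and 3.9899 rad and value of joint wheel_far between 1.665 and 2.105 rad); the robot touches nothing.
It fails at once if a thumbwheel is pressed with more than 18 N (contact force between any of the fingers, the arm and rim_near above 18 N or contact force between any of the fingers, the arm and rim_middle above 18 N or contact force between any of the fingers, the arm and rim_far above 18 N).
It fails at once if a bystander is shifted by more than 30 mm or knocked over (distance of any of vial_wide, cup, carton, small_bottle from where it was at the start of the episode above 0.03 m or angle between any of vial_wide, cup, carton, small_bottle's own z axis and vertical above 0.5 rad).
It also fails if it takes over 72 s, if anything falls off the work surface, if the arm or the gripper's body presses on something with over 40 N, if the wrist force passes 120 N, or if a joint passes its speed limit or range.

### The arm

A 6-joint arm with a two-finger parallel gripper is mounted at the origin on a cart in front of the work surface, level with it; the furniture and walls round the work are solid. World frame = base frame: x ahead of the robot, y to its left, z up, the work surface at z = 0. Lengths are in mm, angles in rad, forces in N, time in s.
With the tool pointing down it reaches from about 400 to 825 mm from the base axis. Payload 7 kg.
Tool frame: the origin (TCP) lies at the very end of the fingers, on their centre line; the grasp point (between the pads) lies 19 mm behind it; z points along the fingers, y is the direction in which the jaws open and shut (so a half turn about z gives the same grasp; the last joint's range is limited). The gripper opens to 88 mm and grips with 3 to 60 N. Pads are 19 mm wide; open, the fingers measure 130 mm over their backs; the gripper's body (78 mm by 193 mm) begins 47 mm behind the grasp point.
Start: joints at [1.471, 0.359, 0.012, 0, -1.224, -0.288], TCP at [255.26, 624.85, 226.561] pointing down, gripper open.
Joint ranges: [-3.07, 3.07], [-1.43, 2.12], [-1.02, 1.25], [-3.03, 1.67], [-3.05, -0], [-3.03, 3.03]. Speed limits (rad/s): [2.39, 2.39, 3.01, 3.14, 3.14, 3.14].

### API

Orientations are given as a unit quaternion [x, y, z, w].
In Python, from plant import bot gives the robot as it stands. Calls block until the motion is done:
- bot.move_ptp(position, orientation): joint-space move of the TCP to a pose.
- bot.line_to(position, velocity=150, ori=None): straight line of the TCP; ori=None keeps the orientation; velocity is the mean speed in mm/s.
- bot.move_joints(angles): joint-space move.
- bot.move_gripper(opening, force=None): finger opening in mm; force is the grip in N (None keeps the last); returns when the fingers have stopped.
- bot.pause(seconds).
- bot.solve_ik(position, orientation): joint angles nearest the present ones, or None.
- bot.read_state(): the state.
- bot.camera(name): name is "scene" or "top" or "wrist"; returns the picture (384x512x3 uint8, red, green, blue); there is no depth.
- bot.get_calibration(name): a dict with "fx", "fy", "cx", "cy" (pixels), "view" (4x4, takes a point from world to camera coordinates); the wrist camera has in their place "T_tool_cam" (4x4, takes a point from camera to tool coordinates, whose origin is the TCP and whose axes are the flange's). Camera axes: x right, y up, looking along -z (the intrinsics and any distortion apply to the point x, -y, -z); pixel columns grow to the right and rows downward; lengths in mm; the calibration is good to about 2 mm. A picture is of the moment at which its call begins: read the wrist's pose just before it. get_calibration takes no time and is no camera call.
A pose or a line that the arm cannot do raises bot.Unreachable and nothing moves.
- bot.close_job(): hands the job in, once; it reports no verdict.
The state is a dict: "t": time; "joint_pos": joint angles; "qvel": joint speeds; "tau": joint torques, N m; "tcp_pos": TCP position; "eef_rot": TCP orientation; "contact_force": force on the tool from outside, world axes, zero at the start; "moment": the same for the moment, N m; "width": finger opening in mm.
Only numpy, scipy, OpenCV 4.12 (cv2) and the standard library are available. Lean on these libraries where they do the work, as an engineer would, in place of code of your own. Each camera call takes 0.05 s, during which the arm holds its last target.

## Working session

There is one attempt and no reset: what is moved stays moved. The work goes in short steps, each a Python script; the robot and the scene stay as the last script left them, time stands still between calls to the robot, and variables do not carry over. Pictures are saved under pics/ and viewed, and the job is handed in when it is done.

```bash
ls; mkdir -p pics
python3 - <<'E'
from plant import bot
import cv2
for n in ["scene","top","wrist"]:
    s=bot.read_state()
    im=bot.camera(n); cv2.imwrite(f"pics/{n}0.png",im[:,:,::-1])
    print(n,bot.get_calibration(n))
print(s)
E
```

```text
pics
scene {'fx': 463.3213197341573, 'fy': 463.3213197341573, 'cx': 253.76803244036267, 'cy': 190.2624763524562, 'view': array([[ 4.67869238e-01, -8.83792812e-01, -2.93963845e-03,
        -1.78050456e+02],
       [ 6.04843638e-01,  3.17768161e-01,  7.30196939e-01,
        -4.31063613e+02],
       [-6.44408682e-01, -3.43414707e-01,  6.83230407e-01,
        -7.13642321e+02],
       [ 0.00000000e+00,  0.00000000e+00,  0.00000000e+00,
         1.00000000e+00]])}
top {'fx': 388.21318324177594, 'fy': 388.21318324177594, 'cx': 253.9134224832227, 'cy': 194.99747485136146, 'view': array([[-1.18736895e-02, -9.99685006e-01,  2.21112017e-02,
         9.71651302e+01],
       [ 9.93999722e-01, -9.39576225e-03,  1.08978312e-01,
        -5.74924270e+02],
       [-1.08736233e-01,  2.32725030e-02,  9.93798180e-01,
        -8.73261335e+02],
       [ 0.00000000e+00,  0.00000000e+00,  0.00000000e+00,
         1.00000000e+00]])}
wrist {'fx': 312.9336964342759, 'fy': 312.9336964342759, 'cx': 257.97833562881317, 'cy': 196.27010973038074, 'T_tool_cam': array([[ 3.46618663e-04,  9.67585091e-01,  2.52544989e-0
[... 254 characters left out ...]
00,
         1.00000000e+00]])}
{'t': 0.1, 'joint_pos': array([ 1.47109156e+00,  3.59336715e-01,  1.11619611e-02, -3.09797575e-04,
       -1.22410927e+00, -2.88108154e-01]), 'qvel': array([ 0.00100373, -0.00040892,  0.00145846,  0.00081385,  0.00056954,
       -0.0021096 ]), 'tau': array([-2.19889800e-03, -5.84165418e+01,  2.93750024e+01,  7.01559126e+00,
        1.01273943e-02, -5.47622926e-05]), 'tcp_pos': array([255.11556582, 624.46183469, 225.70727756]), 'eef_rot': array([ 9.81248528e-01, -1.92745302e-01, -7.50297116e-05,  7.54250303e-04]), 'contact_force': array([ 0.55998083,  0.2738348 , -0.56316978]), 'moment': array([-0.00667093, -0.03332027,  0.04344695]), 'width': 87.3701954496412}
```

View pics/scene0.png

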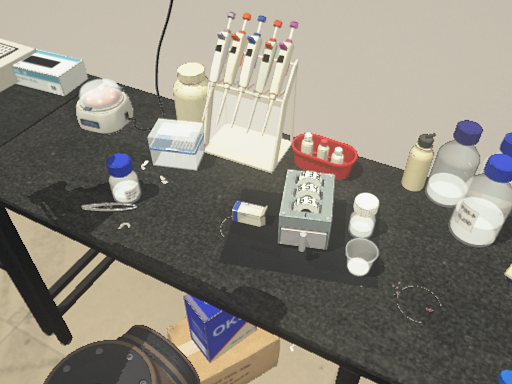

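View pics/top0.png

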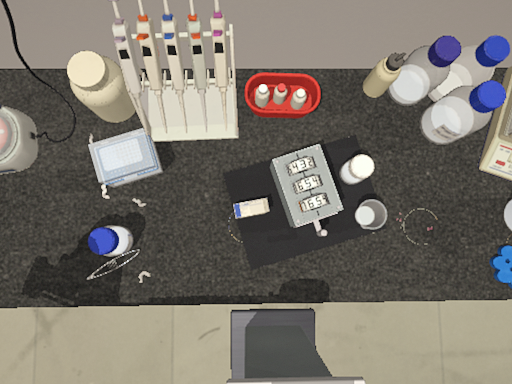

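View pics/wrist0.png

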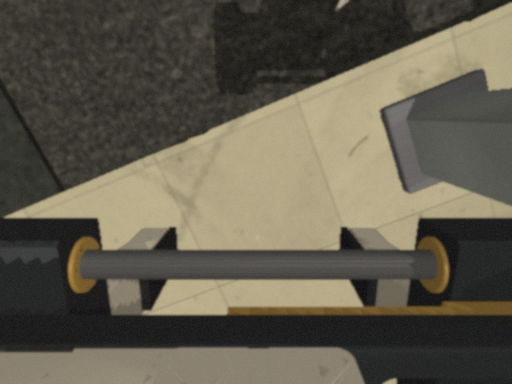

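The scene view shows the box at about (307,210). In the top view it is at (307,187), with the drawer post at (321,234), cup (371,214), vial (357,168) and carton (251,208). The wheels read roughly 6, 5, 3 from near to far. Next I'll zoom in on the box.

Run:
```python
import cv2
im=cv2.imread("pics/top0.png")
cv2.imwrite("pics/topz.png",cv2.resize(im[135:255,225:395],(765,540),interpolation=cv2.INTER_CUBIC))
im=cv2.imread("pics/scene0.png")
cv2.imwrite("pics/scenez.png",cv2.resize(im[160:280,225:385],(800,600),interpolation=cv2.INTER_CUBIC))
```

```text
(no output)
```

View pics/topz.png

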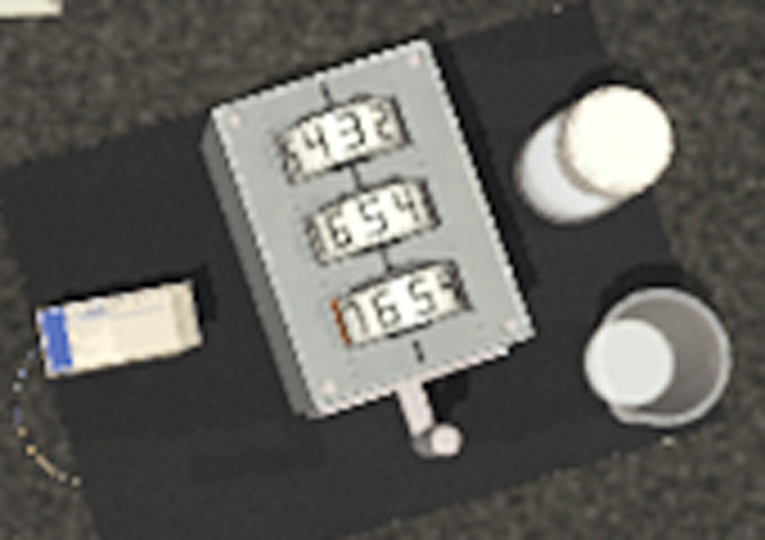

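View pics/scenez.png

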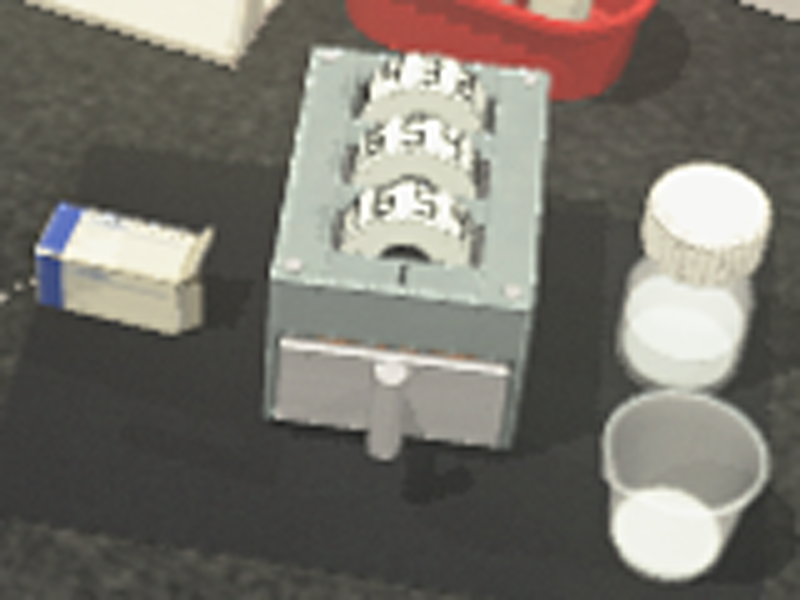

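The zoomed views show deck corners in the top view at BL(212,108), BR(427,41), FR(533,333) and FL(312,415), all in zoomed pixels. The same corners show in the scene view. I'll triangulate them.

```bash
cat > h.py <<'E'
import numpy as np, cv2
from plant import bot
def cal(n,pose=None):
    c=bot.get_calibration(n)
    K=np.array([[c['fx'],0,c['cx']],[0,c['fy'],c['cy']],[0,0,1]])
    if n=='wrist':
        from scipy.spatial.transform import Rotation as R
        T=np.eye(4);T[:3,:3]=R.from_quat(pose[1]).as_matrix();T[:3,3]=pose[0]
        V=np.linalg.inv(T@c['T_tool_cam'])
    else: V=c['view']
    return K,np.diag([1,-1,-1,1.])@V
def proj(K,V,P):
    P=np.atleast_2d(P);q=(V[:3,:3]@P.T).T+V[:3,3];p=(K@q.T).T;return p[:,:2]/p[:,2:]
def ray(K,V,uv):
    d=V[:3,:3].T@np.linalg.inv(K)@np.array([uv[0],uv[1],1.]);return -V[:3,:3].T@V[:3,3],d/np.linalg.norm(d)
def onplane(K,V,uv,z):
    o,d=ray(K,V,uv);return o+d*(z-o[2])/d[2]
def tri(c1,p1,c2,p2):
    X=cv2.triangulatePoints(c1[0]@c1[1][:3],c2[0]@c2[1][:3],np.array(p1,float).reshape(2,1),np.array(p2,float).reshape(2,1));return (X[:3]/X[3]).ravel()
E
python3 - <<'E'
from h import *
t=cal('top');s=cal('scene')
tp=np.array([[212,108],[427,41],[533,333],[312,415]])/4.5+[225,135]
sp=np.array([[313,47],[549,72],[531,308],[272,280]])/5+[225,160]
tp-=.4;sp-=.4
for a,b in zip(tp,sp): print(tri(t,a,s,b), onplane(*t,a,97))
Q=np.array([onplane(*t,a,97)[:2] for a in tp])
print([np.linalg.norm(Q[i]-Q[(i+1)%4]) for i in range(4)])
c=Q.mean(0);ax=(Q[0]+Q[1]-Q[2]-Q[3])/2;yaw=np.arctan2(ax[1],ax[0]);print(c,yaw)
# post top: z = ~80+7
p=np.array([443,441])/4.5+[225,135]-.4
print('post',onplane(*t,p,87), c+np.array([np.cos(yaw),np.sin(yaw)])*-110)
for nm,p,z in [('vialcap',(618,140),101),('cup',(655,360),60),('carton',(120,330),46)]:
    print(nm,onplane(*t,np.array(p)/4.5+[225,135]-.4,z))
E
```

```text
[647.76128099  52.88241677  98.73790268] [648.06586956  52.84199033  97.        ]
[679.42090042 -51.79634518 101.28213338] [680.50929658 -52.71787718  97.        ]
[536.7782113  -98.00601305 100.94538966] [537.2947829  -99.40810188  97.        ]
[500.6810898    5.70232494 100.16783612] [499.30057795   7.7206765   97.        ]
[np.float64(110.43306382480681), np.float64(150.6332433845824), np.float64(113.66677071847654), np.float64(155.4575342317567)]
[591.29263175 -22.89082806] 0.30465568310787605
post [486.37118922 -56.46519373  87.        ] [486.35809963 -55.88694856]
vialcap [ 630.07851339 -143.1739138   101.        ]
cup [ 525.77557172 -169.73103979   60.        ]
carton [544.62523982  97.77661134  46.        ]
```

Box pose: centre (591,-23), yaw 0.305, deck about 98–101 mm high. The corner spans match 152×110, and the post lies where the model predicts. Next is a wrist look from above, with the gripper closed.

```bash
cat >> h.py <<'E'
YAW=0.3046; C=np.array([591.3,-22.9])
def quat(psi): return [np.cos(psi/2),np.sin(psi/2),0,0]
def w(x,y,z):
    c,s=np.cos(YAW),np.sin(YAW);return [C[0]+c*x-s*y,C[1]+s*x+c*y,z]
E
python3 - <<'E'
from h import *
q=quat(YAW)
P=w(-53,0,235)
print(bot.solve_ik([420,180,260],quat(.1)),bot.solve_ik(P,q))
bot.move_ptp([420,180,260],quat(.1)); 
bot.move_ptp(P,q)
bot.move_gripper(0,20)
s=bot.read_state();im=bot.camera('wrist')
np.savez('w1.npz',p=s['tcp_pos'],q=s['eef_rot'],im=im)
cv2.imwrite('pics/w1.png',im[:,:,::-1]);print(s['t'],s['tcp_pos'],s['width'],s['contact_force'])
cv2.imwrite('pics/w1z.png',cv2.resize(im[20:230,150:370,::-1],None,fx=2.8,fy=2.8,interpolation=cv2.INTER_CUBIC))
E
```

```text
[ 0.83805382 -0.03261118 -0.38967374  0.         -1.21373377  0.8327425 ] [ 0.28999781  0.13447295 -0.26879272  0.         -1.16753065  1.58539851]
4.2917 [540.74981645 -38.80897817 235.01926009] 0.3477865397439961 [-0.15033519 -0.11527548  0.61949482]
```

View pics/w1.png

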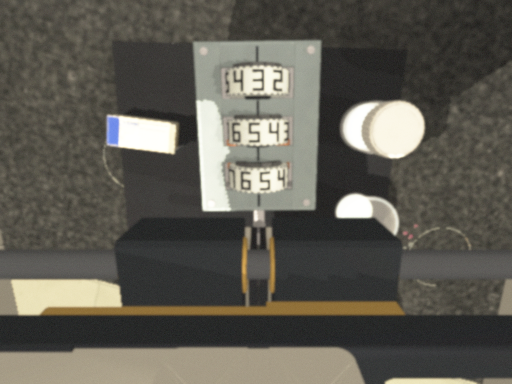

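View pics/w1z.png

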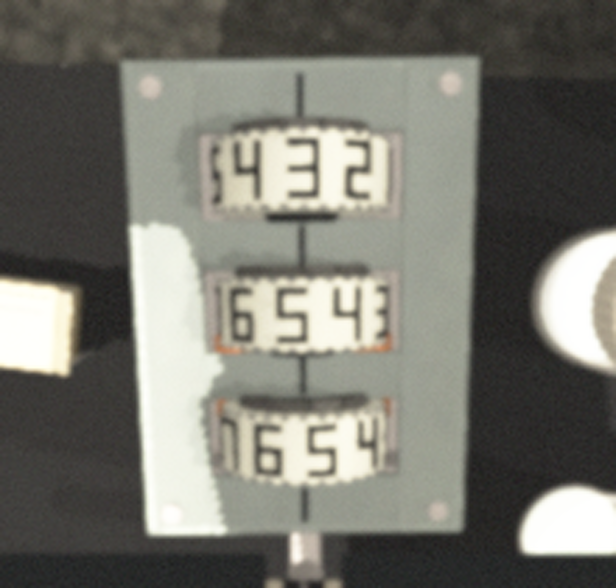

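The wrist view shows the far wheel at about 3, the middle at about 5, and the near wheel between 6 and 5. I'll compute the deck pose and the wheel angles by casting rays onto the cylinders.

```bash
cat >> h.py <<'E'
def wheel_angle(cam,uv,bx,zc,r=28.):
    """angle phi toward box -y of the surface point seen at uv on wheel at box x=bx (world axle height zc)"""
    o,d=ray(*cam,uv);c,s=np.cos(YAW),np.sin(YAW);ey=np.array([-s,c,0]);a0=np.array([C[0]+c*bx,C[1]+s*bx,zc])
    oy,oz,dy,dz=(o-a0)@ey,o[2]-zc,d@ey,d[2]
    A=dy*dy+dz*dz;B=oy*dy+oz*dz;D=B*B-A*(oy*oy+oz*oz-r*r)
    if D<0: return None
    t=(-B-np.sqrt(D))/A
    xb=(o+d*t-a0)@np.array([c,s,0])
    return np.arctan2(-(oy+t*dy),oz+t*dz),xb
E
python3 - <<'E'
from h import *
from scipy.optimize import least_squares
d=np.load('w1.npz');cam=cal('wrist',(d['p'],d['q']))
z=lambda p:np.array(p)/2.8+[150,20]-.35
cor=z([[122,62],[480,57],[464,531],[148,535]])
loc=np.array([[76,55],[76,-55],[-76,-55],[-76,55]])
def f(x,out=False):
    c,s=np.cos(x[3]),np.sin(x[3]);P=np.c_[x[0]+c*loc[:,0]-s*loc[:,1],x[1]+s*loc[:,0]+c*loc[:,1],np.full(4,x[2])]
    return (proj(*cam,P)-cor).ravel()
r=least_squares(f,[591,-23,97,.3]);print(r.x,r.fun)
for zd in (95,98,101):
    Q=np.array([onplane(*cam,p,zd)[:2] for p in cor]);print(zd,Q.mean(0),[round(np.linalg.norm(Q[i]-Q[(i+1)%4]),1) for i in range(4)])
import h
h.C=r.x[:2];h.YAW=r.x[3];zc=r.x[2]-6
for nm,bx,l in [('far',42,{4:(245,168),3:(303,168),2:(358,168)}),('mid',0,{6:(242,316),5:(292,314),4:(348,314)}),('near',-42,{6:(268,449),5:(322,446),4:(369,443)})]:
    for k,p in l.items():
        phi,xb=wheel_angle(cam,z(p),bx,zc);print(nm,k,round(phi,3),round(xb,1),'theta',round(k*.6283+phi,3))
# line marks
for p in [(299,85),(302,245),(304,370),(305,505)]:
    P=onplane(*cam,z(p),r.x[2]);c,s=np.cos(r.x[3]),np.sin(r.x[3]);e=P[:2]-r.x[:2];print('line',c*e[0]+s*e[1],-s*e[0]+c*e[1])
E
```

```text
[ 5.91449177e+02 -2.42043246e+01  9.90690367e+01  3.16588237e-01] [-0.17387559 -0.15684785  0.05680234  0.0124047  -0.33288184  0.1642628
  0.46692469  0.00067679]
95 [591.26418126 -24.25387565] [np.float64(111.3), np.float64(153.9), np.float64(112.3), np.float64(154.0)]
98 [591.40779056 -24.20618918] [np.float64(110.2), np.float64(152.4), np.float64(111.2), np.float64(152.4)]
101 [591.55139986 -24.15850271] [np.float64(109.1), np.float64(150.8), np.float64(110.1), np.float64(150.9)]
far 4 -0.652 1.1 theta 1.861
far 3 0.01 0.4 theta 1.895
far 2 0.639 0.7 theta 1.895
mid 6 -0.76 -0.3 theta 3.009
mid 5 -0.127 0.6 theta 3.014
mid 4 0.51 0.2 theta 3.023
near 6 -0.438 0.3 theta 3.332
near 5 0.192 1.5 theta 3.333
near 4 0.841 0.5 theta 3.354
line 68.74684430734764 0.6289909656218633
line 21.212526847150517 0.27442848134198083
line -18.96740383847698 0.08955245684880353
line -65.73425189127411 0.2775380287253135
```

Box refit gives C=(591.4,-24.2), yaw 0.3166 and deck 99 mm, so the feet are 9 mm. The index lines lie at y≈0. Wheel readings are:

| Wheel | Now (rad) | Goal (rad) | Move of the top |
|---|---|---|---|
| near | 3.34 | 2.513 | 23 mm to +y |
| middle | 3.015 | 3.770 | 21 mm to -y |
| far | 1.885 | 1.885 | none, already set |

I'll roll the near wheel first, with force feedback.

```bash
sed -i 's/^YAW=.*/YAW=0.3166; C=np.array([591.45,-24.2])/' h.py
cat >> h.py <<'E'
TOP=121.
def stroke(bx,y0,y1,target=8.5,zstart=None):
    q=quat(YAW)
    bot.move_ptp(w(bx,y0,TOP+25),q)
    bot.line_to(w(bx,y0,TOP+4),60); bot.pause(.15)
    f0=np.mean([bot.read_state()['contact_force'] for _ in range(3)],0);print('bias',f0.round(2))
    F=lambda: bot.read_state()['contact_force']-f0
    z=TOP+4; log=[]
    while True:
        z-=.3; bot.line_to(w(bx,y0,z),10); f=F()
        if f[2]>2: break
        if z<TOP-5: print('no contact');bot.line_to(w(bx,y0,TOP+25),60);return
    print('contact z',round(z,2),f.round(2))
    for i in range(25):
        f=F()
        if f[2]>target-.7: break
        z-=min(.15,max(.03,(target-f[2])/8*.6)); bot.line_to(w(bx,y0,z),10)
    print('press z',round(z,2),f.round(2),bot.read_state()['tcp_pos'].round(2),bot.read_state()['t'])
    n=int(np.ceil(abs(y1-y0)/.7));mx=0
    c,s=np.cos(YAW),np.sin(YAW)
    for y in np.linspace(y0,y1,n+1)[1:]:
        f=F();mx=max(mx,f[2])
        if f[2]>14: print('HIGH',f); z+=.5
        else: z+=np.clip((f[2]-target)/8*.5,-.15,.25)
        bot.line_to(w(bx,y,z),15); log.append((round(y,1),round(z,2),round(f[2],1),round(-s*f[0]+c*f[1],1)))
    print(log[::2]); print('max',mx)
    bot.line_to(w(bx,y1,z+1.5),20);bot.line_to(w(bx,y1,TOP+20),80)
    print('t',bot.read_state()['t'])
def look(name):
    bot.move_ptp(w(-53,0,235),quat(YAW));bot.pause(.1)
    s=bot.read_state();im=bot.camera('wrist');np.savez(name+'.npz',p=s['tcp_pos'],q=s['eef_rot'],im=im)
    cv2.imwrite(f'pics/{name}z.png',cv2.resize(im[20:230,150:370,::-1],None,fx=2.8,fy=2.8,interpolation=cv2.INTER_CUBIC));print('t',s['t'])
E
python3 - <<'E'
from h import *
bot.move_gripper(0,40)
stroke(-42,-6,6)
E
```

```text
bias [ 0.65 -1.15 -0.25]
contact z 122.3 [-1.69  1.64  2.86]
press z 120.65 [-2.71  1.53  8.51] [553.61 -43.01 121.26] 10.9083
[(np.float64(-5.3), np.float64(120.65), np.float64(8.5), np.float64(2.3)), (np.float64(-4.0), np.float64(120.6), np.float64(8.1), np.float64(-2.3)), (np.float64(-2.7), np.float64(120.62), np.float64(8.7), np.float64(-2.9)), (np.float64(-1.3), np.float64(120.7), np.float64(9.0), np.float64(-3.7)), (np.float64(0.0), np.float64(120.85), np.float64(9.6), np.float64(-3.7)), (np.float64(1.3), np.float64(120.91), np.float64(9.3), np.float64(-2.6)), (np.float64(2.7), np.float64(120.91), np.float64(8.3), np.float64(-4.2)), (np.float64(4.0), np.float64(120.87), np.float64(8.3), np.float64(-4.2)), (np.float64(5.3), np.float64(120.86), np.float64(8.8), np.float64(-3.7))]
max 9.809724626145965
t 16.0417
```

Run:
```python
from h import *
look('w2')
```

```text
t 16.6083
```

View pics/w2z.png

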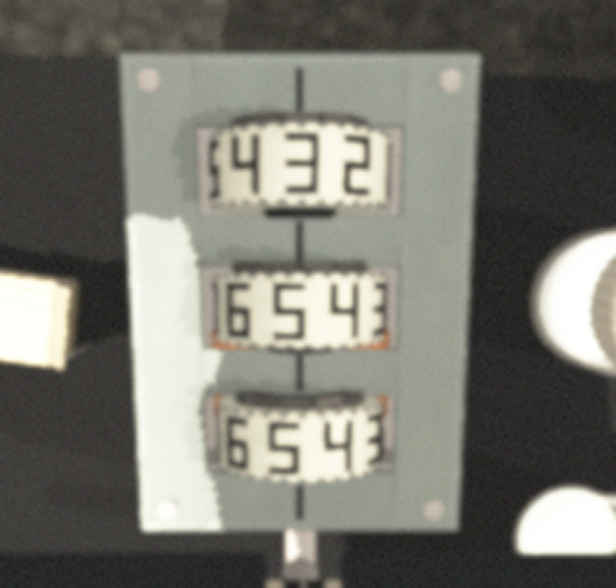

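Near wheel: 5 is now at (284,443) and 4 at (338,442), so it rolled the right way. I'll compute the angle.

```bash
cat >> h.py <<'E'
def angles(name,obs,zc=93.):
    d=np.load(name+'.npz');cam=cal('wrist',(d['p'],d['q']))
    for nm,bx,l in obs:
        for k,p in l.items(): 
            phi,xb=wheel_angle(cam,np.array(p)/2.8+[150,20]-.35,bx,zc);print(nm,k,round(phi,3),round(xb,1),'theta',round(k*.6283+phi,3))
E
python3 - <<'E'
from h import *
angles('w2',[('far',42,{4:(244,164),3:(303,164),2:(358,164)}),('mid',0,{6:(239,311),5:(289,311),4:(345,311)}),('near',-42,{6:(236,445),5:(284,443),4:(338,442)})])
E
```

```text
far 4 -0.643 0.7 theta 1.87
far 3 0.025 0.2 theta 1.91
far 2 0.653 0.7 theta 1.909
mid 6 -0.756 -0.1 theta 3.014
mid 5 -0.127 0.3 theta 3.015
mid 4 0.506 0.1 theta 3.019
near 6 -0.855 -1.0 theta 2.915
near 5 -0.19 1.5 theta 2.952
near 4 0.435 1.4 theta 2.949
```

The 12 mm stroke gave 0.39 rad. I'll finish the near wheel with a 13.2 mm stroke, then roll the middle with two 11.6 mm strokes and look.

Run:
```python
from h import *
stroke(-42,-6.6,6.6)
stroke(0,5.8,-5.8)
look('w3')
```

```text
bias [-0.32  0.75 -0.  ]
contact z 122.0 [ 0.21 -0.53  2.67]
press z 120.71 [-0.37  0.33  8.03] [553.77 -43.57 121.19] 22.7583
[(np.float64(-5.9), np.float64(120.68), np.float64(8.0), np.float64(0.4)), (np.float64(-4.5), np.float64(120.56), np.float64(8.2), np.float64(-5.3)), (np.float64(-3.1), np.float64(120.5), np.float64(8.1), np.float64(-5.1)), (np.float64(-1.7), np.float64(120.59), np.float64(9.6), np.float64(-6.9)), (np.float64(-0.3), np.float64(120.69), np.float64(9.7), np.float64(-5.6)), (np.float64(1.0), np.float64(120.71), np.float64(7.6), np.float64(-6.3)), (np.float64(2.4), np.float64(120.8), np.float64(9.7), np.float64(-5.1)), (np.float64(3.8), np.float64(120.83), np.float64(8.6), np.float64(-5.0)), (np.float64(5.2), np.float64(120.85), np.float64(9.3), np.float64(-5.0)), (np.float64(6.6), np.float64(120.81), np.float64(7.9), np.float64(-4.8))]
max 9.732737182116562
t 28.1417
bias [-0.52  0.66  0.13]
contact z 122.3 [-1.34 -0.32  3.62]
press z 121.04 [-2.36  0.52  8.79] [589.84 -18.68 121.63] 33.8333
[(np.float64(5.1), np.float64(121.05), np.float64(8.8), np.float64(1.2)), (np.float64(3.8), np.float64(121.03), np.float64(9.2), np.float64(4.0)), (np.float64(2.4), np.float64(121.23), np.float64(9.3), np.float64(3.3)), (np.float64(1.0), np.float64(121.24), np.float64(9.4), np.float64(2.8)), (np.float64(-0.3), np.float64(121.24), np.float64(9.2), np.float64(4.2)), (np.float64(-1.7), np.float64(121.2), np.float64(8.1), np.float64(3.7)), (np.float64(-3.1), np.float64(121.18), np.float64(8.7), np.float64(3.0)), (np.float64(-4.4), np.float64(121.14), np.float64(7.6), np.float64(2.7)), (np.float64(-5.8), np.float64(121.01), np.float64(8.0), np.float64(2.2))]
max 11.007761797612414
t 38.7167
t 39.325
```

View pics/w3z.png

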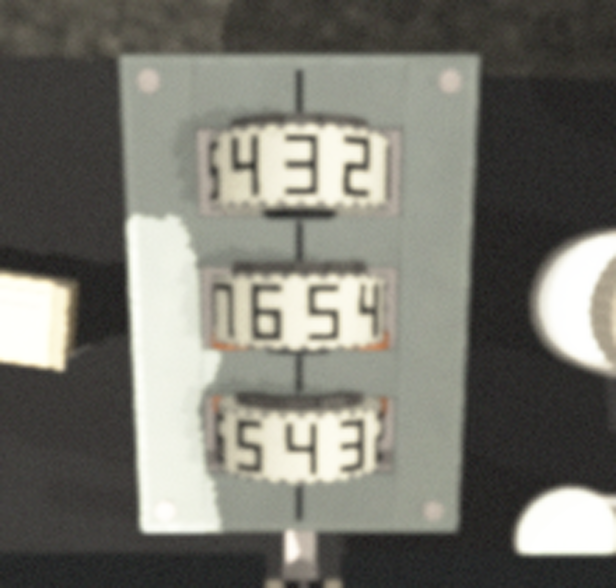

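Near shows 4 at (302,444), close to the index. Middle shows 6 at (265,312) and 5 at (322,311).

```bash
sed -i 's/TOP+4),60); bot.pause(.15)/TOP+2.2),80); bot.pause(.1)/; s/z=TOP+4; log/z=TOP+2.2; log/' h.py
python3 - <<'E'
from h import *
angles('w3',[('far',42,{3:(303,164)}),('mid',0,{6:(265,312),5:(322,311)}),('near',-42,{5:(247,446),4:(302,444),3:(351,443)})])
E
```

```text
far 3 0.031 0.5 theta 1.916
mid 6 -0.393 0.2 theta 3.377
mid 5 0.24 0.5 theta 3.381
near 5 -0.659 -0.3 theta 2.483
near 4 0.02 1.6 theta 2.533
near 3 0.62 0.8 theta 2.505
```

Run:
```python
from h import *
stroke(0,6.2,-6.2)
look('w4')
```

```text
bias [0.56 0.09 0.32]
contact z 122.3 [-1.34 -0.24  2.37]
press z 120.9 [-2.81  0.33  8.86] [589.72 -18.31 121.57] 43.9083
[(np.float64(5.5), np.float64(120.92), np.float64(8.9), np.float64(1.2)), (np.float64(4.1), np.float64(121.02), np.float64(9.5), np.float64(4.6)), (np.float64(2.8), np.float64(121.04), np.float64(8.4), np.float64(4.3)), (np.float64(1.4), np.float64(121.05), np.float64(8.3), np.float64(4.4)), (np.float64(0.0), np.float64(121.13), np.float64(8.7), np.float64(4.8)), (np.float64(-1.4), np.float64(121.09), np.float64(7.8), np.float64(4.4)), (np.float64(-2.8), np.float64(121.1), np.float64(8.3), np.float64(4.0)), (np.float64(-4.1), np.float64(121.04), np.float64(7.4), np.float64(4.2)), (np.float64(-5.5), np.float64(121.03), np.float64(8.2), np.float64(4.6))]
max 9.611107284697859
t 49.0417
t 49.65
```

View pics/w4z.png

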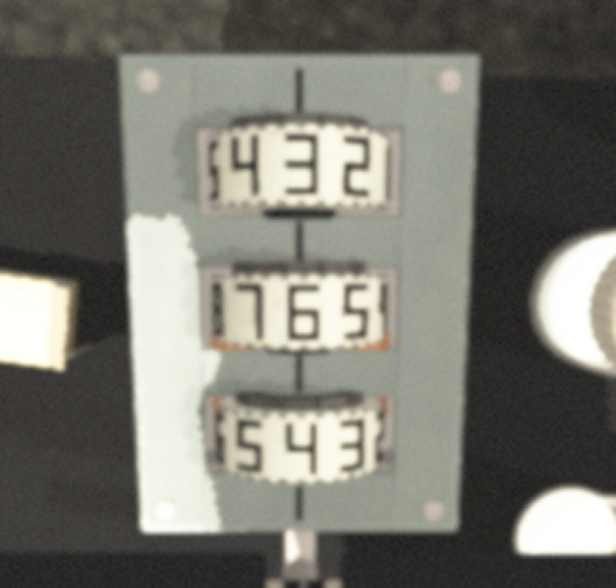

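All three digits, 4-6-3, sit at the index lines; the middle 6 is at (303,311). Now the drawer.

Run:
```python
from h import *
q=quat(YAW)
print(bot.solve_ik(w(-169,0,56),q))
bot.move_ptp(w(-110,0,130),q)
bot.move_gripper(50,20)
bot.line_to(w(-110,0,56),80)
bot.move_gripper(0,25)
s=bot.read_state();print(s['t'],s['width'],s['contact_force'].round(1))
if 10<s['width']<18:
    bot.line_to(w(-140,0,56),60);s=bot.read_state();print(s['t'],s['width'],s['contact_force'].round(1))
    bot.line_to(w(-169.5,0,56),60);s=bot.read_state();print(s['t'],s['width'],s['contact_force'].round(1),s['tcp_pos'],w(-169.5,0,56))
    im=bot.camera('top');cv2.imwrite('pics/t5.png',cv2.resize(im[135:270,225:395,::-1],None,fx=4.5,fy=4.4,interpolation=cv2.INTER_CUBIC))
```

```text
[ 0.27722187  0.16533432 -0.71751663  0.         -0.68794538  1.61017446]
52.9833 13.409498124008238 [-4.5 10.9  5. ]
53.6333 13.77153685112328 [-5.9 11.6  5.5]
54.275 13.255649492216138 [-5.5 12.5  4.4] [429.7375983  -75.67304399  55.98399811] [np.float64(430.3742422499538), np.float64(-76.97168052325438), 56]
```

Run:
```python
from h import *
bot.move_gripper(50)
bot.line_to(w(-169.5,0,140),100)
look('w6')
im=bot.camera('top');cv2.imwrite('pics/t6.png',im[:,:,::-1])
im=bot.camera('scene');cv2.imwrite('pics/s6.png',cv2.resize(im[160:290,225:385,::-1],None,fx=4.5,fy=4.5,interpolation=cv2.INTER_CUBIC))
s=bot.read_state();print(s['t'],s['contact_force'],s['width'])
```

```text
t 56.875
57.025 [0.66461058 0.2716005  0.55968656] 49.618948527045305
```

View pics/w6z.png

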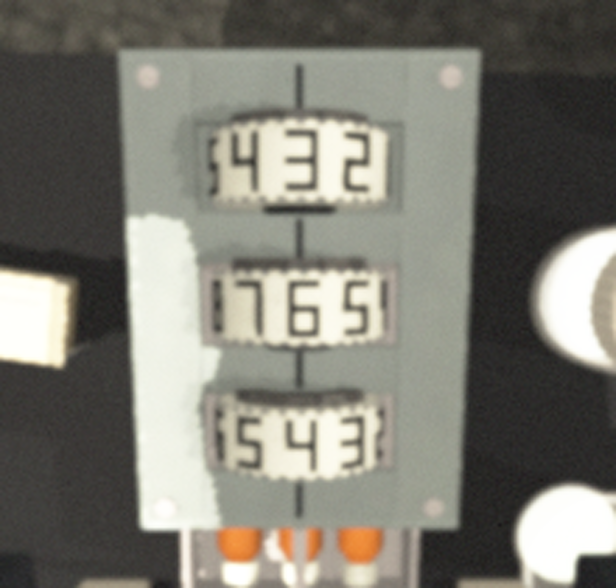

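View pics/s6.png

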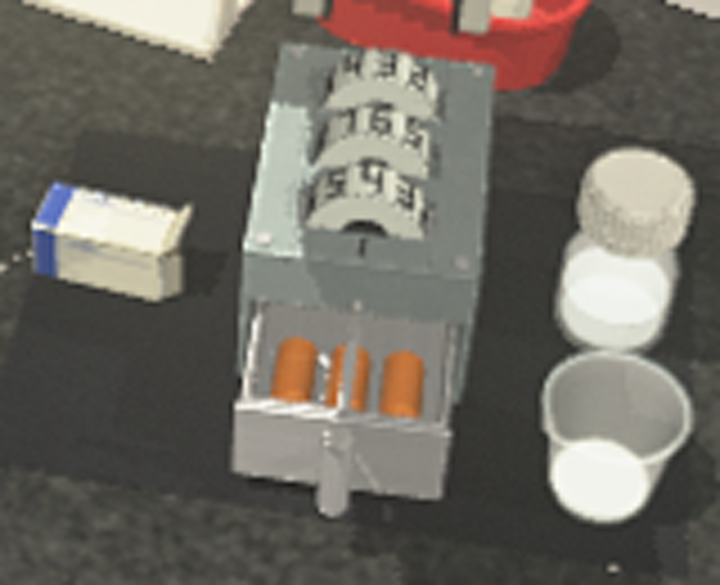

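View pics/t5.png

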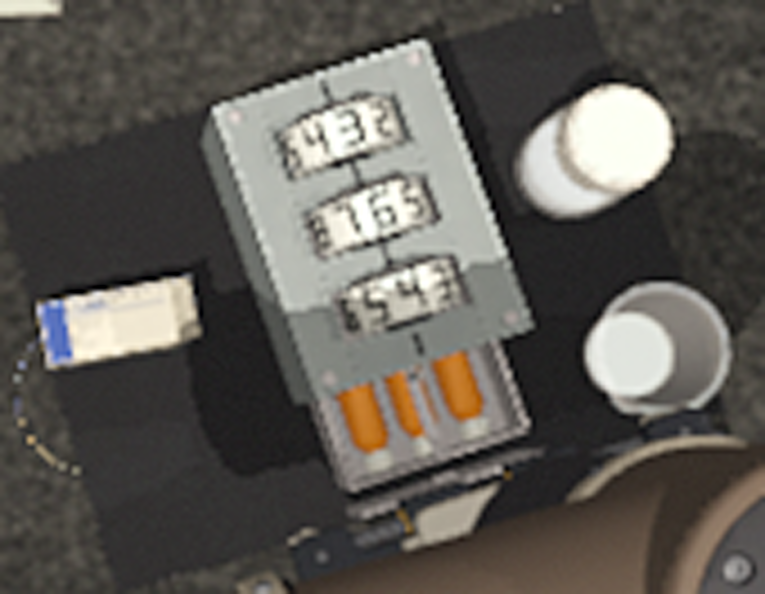

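The code reads 4-6-3, the drawer is open and the bystanders are in place. I'll measure the post position from the post top in the scene view, zoomed (336,437), with the robot clear.

Run:
```python
from h import *
s=cal('scene')
for p in [np.array([336,437])/4.5+[225,160]-.4, np.array([391,374])/5+[225,160]-.4]:
    P=onplane(*s,p,89);e=P[:2]-C;c,sn=np.cos(YAW),np.sin(YAW);print(P,'box',c*e[0]+sn*e[1],-sn*e[0]+c*e[1])
angles('w6',[('far',42,{3:(303,162)}),('mid',0,{6:(303,308)}),('near',-42,{4:(302,441)})])
```

```text
[430.00569291 -74.59937084  89.        ] box -169.11164363439738 2.369147775789486
[486.42069181 -57.58973269  89.        ] box -110.20476524695724 0.969301496790564
far 3 0.03 -0.2 theta 1.915
mid 6 0.03 0.3 theta 3.8
near 4 0.019 1.5 theta 2.532
```

The post has moved about 59 mm, from x = -110.2 to -169.1, and all wheels are within about 0.03 rad of their digits. Handing in.

```bash
python3 -c "
from plant import bot
bot.close_job()"
```

```text
the job is handed in; nothing more can be done
```

I set the wheels to 4, 6, 3, pulled the drawer open by its post, let go, backed off and handed the job in. The clock stood at about 57 s of the allowed 72 s. No verdict is reported.

- **Wheels:** I rolled the near wheel from about 3.34 rad and the middle wheel from about 3.02 rad. Pressing averaged 8–9 N, and the highest reading was 11 N. The far wheel already showed 3, so I left it alone.
- **Last wheel readings:** near was 2.53, middle 3.80 and far 1.92 rad. Each is within about 0.03 rad of its digit.
- **Drawer:** the post moved about 59 mm, measured in the scene view before and after.
- **Surroundings:** the carton, vial and cup look unmoved in the pictures. I did not check the small bottle closely, but the arm worked nowhere near it after leaving the start pose.
- **Off-nominal:** gripping the post about 1 mm off centre gave a steady side load of about 12 N while pulling, with no visible effect. The refined box pose differed from my first estimate by about 1 mm and 0.01 rad.

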